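# Reset a depth stop to its setting block and lock it

## Robot

A 7-joint arm with a two-finger parallel gripper is mounted at the origin on the work surface. World frame = base frame: x ahead of the robot, y to its left, z up, the work surface at z = 0. Lengths are in m, angles in rad, forces in N, time in s.
With the tool pointing down it reaches from about 0.4 to 0.85 m from the base axis. Payload 10.4 kg.
Tool frame: the origin (TCP) lies on the mounting face of the last link; the fingertips stand 173 mm ahead of it and the grasp point (between the pads) lies 155 mm ahead of it (manip.tip_extent is the distance from the TCP to the fingertips, in m); z points along the fingers, y is the line along which they close (so a half turn about z gives the same grasp; the last joint's range is limited). The gripper opens to 85 mm and grips with 20 to 120 N. Pads are 22 mm wide; open, the fingers measure 114 mm over their backs; the gripper's body (76 mm by 85 mm) begins 54 mm behind the grasp point. The pads swing forward as they close: fully open they stand 13 mm farther back than shut.
Start: joints at [1.146, 0.332, -0.065, 1.46, 0.022, 1.35, -0.088], TCP at [0.244, -0.575, 0.405] pointing down, gripper open.
Joint ranges: [-2.6, 2.6], [-0.5, 2.12], [-1.47, 1.34], [0.16, 2.42], [-1.27, 4.41], [0.06, 2.06], [-2.6, 2.6]. Speed limits (rad/s): [2.22, 2.22, 2.79, 2.79, 3.14, 3.14, 3.14].

## Interface

Orientations are given as a unit quaternion [x, y, z, w].
In Python, from workcell import manip gives the robot as it stands.
- The arm moves only by the tool move_arm, never from a script. Its argument "plan" is one flat list of numbers, 7 for each row, row after row: the turn, a rotation vector about the tool's x, y, z in rad, then the shift along the tool's x, y, z in m, then the finger opening in m, from 0 to 0.0854. In form: [ax, ay, az, dx, dy, dz, gripper, ax, ay, az, dx, dy, dz, gripper, ...]. A call has 1 to 12 rows; each row is the pose to reach, as a shift and turn from the pose commanded when the call began, along the tool's axes at that moment; what a row does not reach only later rows make up. A row lasts 1/8 s, in which the tool goes at most 62.5 mm and 10.7 degrees, less where a joint would pass 70% of its speed; a pose out of reach is approached as far as the arm can. A call with a gripper value outside its range is refused whole. The fingers move at their own pace and stop on an object; "squeeze" is the grip in N (left out, the last holds). Time passes only in rows, so rows that repeat a pose let the fingers close. It gives the time, the measured TCP pose, the force, the opening and the grip force at its end, in the units of the state.
- manip.get_obs(): the state, without advancing time (a new reading comes with each control period).
- manip.camera(name): name is "side" or "top" or "wrist"; returns a dict with "color" (420x560x3 uint8, red, green, blue), "fx", "fy", "cx", "cy" (pixels), "dist" ([k1, k2, p1, p2, k3] as OpenCV has them; the pictures are not rectified), "cam_to_world" (4x4, takes a point from camera to world coordinates); the wrist camera has in their place "mount" (4x4, takes a point from camera to tool coordinates, whose origin is the TCP and whose axes are the flange's). Camera axes: x right, y down, z forward; pixel columns grow to the right and rows downward; lengths in m; the calibration is good to about 2 mm. A picture is of the moment at which its call begins: read the wrist's pose just before it. There is no depth.
- manip.hand_in(): hands the job in; it is judged then, once.
Trained networks look in a picture, given as the dict that the camera call returned (one of the last four; its "shot" number tells which), for a name from the list of things; names that differ only in an ending like _2 or _b are one class to them, and where a whole thing is asked for, a point or a joint stands for the part that bears it (a point fixed in the world has none). Each returns a list of dicts, best first, with "conf" (0 to 1); they miss things now and then, are a little off and sometimes report something else, mostly with a low value. They report only what shows in the picture. A call takes as long as a camera call. They do not tell look-alikes from the thing itself.
- manip.look_for(picture, label): "position" ([x, y, z] in m, in the coordinates of the camera as it stood for that picture, good to about 4 mm: the middle of the surface that is visible of it).
- manip.silhouettes(picture, label): "pixels" (420x560 bool, what is visible of it).
- manip.tip_of(picture, label): "position" ([x, y, z] in m, in the coordinates of the camera as it stood for that picture, good to about 4 mm: a listed point, or the origin of a listed thing).
The state is a dict: "clock": time; "joint_pos": joint angles; "joint_velocities": joint speeds; "tau": joint torques, N m; "position": TCP position; "ee_rot": TCP orientation; "ft_force": force on the tool from outside, world axes, zero at the start; "torque": the same for the moment, N m; "grip_width": opening from 0.0 (shut) to 1.0 (fully open); "grasp_force": force on a finger pad.
Only numpy, scipy, OpenCV 4.12 (cv2) and the standard library are available. Lean on these libraries where they do the work, as an engineer would, in place of code of your own. Each camera call takes 0.05 s, during which the arm holds its last target. There are 200 camera calls.

## Task

Slacken the jam nut of the green depth-stop stand by its black handle, wind the red knob clockwise until the screw's foot just bears on the brass setting block with a light but sure touch, and then tighten the jam nut firmly again, with about 15 N at its handle. Do not crush the block or overtighten the nut. Leave the block under the foot, and leave the cup, tape roll and glue bottle where they are.

Things in the scene. Friction and masses are not known exactly. Their poses are not given: they have to be found in the camera images.
- stand: Green cast stand, fixed to the bench. Origin on the vertical screw axis at the underside of the base; z up. Base 135 (x from -80 to +55) x 110 x 12 mm; a column at x = -62 mm carries an arm, top 109 mm above the bench. The screw passes upright through the arm at x = y = 0. In the stand's frame the nut's handle starts at -0.1 to -0.22 rad (from +x towards +y).
- nut_handle (a point): Top centre of the jam nut's black upright handle post: 14 mm diameter, 40 mm tall (top 151 mm above the bench), 90 mm from the screw axis, at the end of a level 10 mm steel bar (bar top 121 mm above the bench). It swings about the screw axis: clockwise seen from above tightens, anticlockwise slackens. Stops: 1.3 rad (fully slack) and -1.1 rad in the stand's frame.
- jam_nut: Steel jam nut on the arm, with the handle; stays where left. Sweeping it slack takes 8 (held) to 10 N (moving) at the post; breaking it loose 2 to 5 N; 0.6 rad back from its start it is surely slack. Tightening, once it bites, the push rises by about 14 N per rad: 12 to 17 N is firm, over 20 N overtight. Wear makes it bite 0.2 to 0.6 rad farther clockwise than at the start: go by feel.
- knob_grip (a point): Centre of the red round knob on the adjuster screw: 40 mm diameter, 30 mm tall, this point at mid-height (165 mm above the bench at the highest). Clear all round, above the nut's handle. Clockwise seen from above lowers knob and foot together by 24 mm per turn (3.82 mm/rad). 4 to 12 mm to go at the start (1 to 3.2 rad).
- stop_screw: The adjuster screw with its red knob; origin that of the foot. Its friction is 0.12 N m with the nut slack; it is locked while the nut is tight (do not force it) and stays where left. When the foot bears, the torque at the knob rises by 0.004 N m per newton of foot load, and the load grows by 5 to 9 N per 0.1 rad.
- stop_foot: Steel foot with a thin black rubber pad at the lower end of the screw, 20 mm diameter, 16 mm tall. Origin at the centre of its flat underside. Goes up and down with the knob but does not turn.
- setting_block: Loose brass block, 30 x 30 x 25 mm, 0.19 kg, under the foot on a round dark steel anvil (54 mm diameter, top 28 to 33 mm above the bench, differs from start to start). Origin at the centre of its underside, top face 25 mm above. The foot's load on it should end at 3 to 24 N; over 40 N crushes it.
- clamp_shoe: Hidden in the stand's arm: the pad that the jam nut drives against the screw. Its force on the screw is the nut's clamping force: 0 when slack, about 60 N at 14 N of steady push on the handle, 9 N more for each newton.
- cup: Clear plastic cup, 72 mm across the rim, 95 mm tall, standing on the bench beside the stand; a bystander. Origin: centre of its underside.
- tape_roll: Brown roll of tape, 90 mm diameter, 24 mm tall, lying on the bench beside the stand; a bystander. Origin: centre of its underside.
- glue_bottle: White glue bottle with orange cap, 44 mm diameter, 110 mm tall, standing on the bench; a bystander. Origin: centre of its underside.
There are look-alikes about, which are no part of the job. There is more than one size of the stand; the one meant has the size given above.

How it is judged:
On the way, in this order (a step that is already met when the one before it is completed fails the run):
1. the jam nut is slack: it no longer clamps the screw (contact force between clamp_shoe and stop_screw below 1 N), for 0.2 s.
2. with the nut still slack, the foot has been wound down to bear on the setting block (contact force between stop_foot and setting_block above 2.5 N and contact force between clamp_shoe and stop_screw below 1 N), for 0.2 s.
At the end, for the whole second after the job is handed in: The foot bears on the setting block with 2.5 to 25 N, the block still flat and centred under it within 10 mm and at rest, and the jam nut clamps the screw with 32 to 95 N (a last steady push of about 11.5 to 17.5 N at its handle) (contact force between stop_foot and setting_block between 2.5 and 25 N and contact force between clamp_shoe and stop_screw between 32 and 95 N and horizontal distance between setting_block and stop_foot below 0.01 m and angle between setting_block's own z axis and vertical below 0.05 rad and linear speed of setting_block below 0.01 m/s); the robot touches nothing.
It fails at once if the setting block is crushed (over 40 N from the foot) (contact force between stop_foot and setting_block above 40 N).
It fails at once if the jam nut is overtightened (clamping force over 120 N) (contact force between clamp_shoe and stop_screw above 120 N).
It fails at once if the cup is moved more than 15 mm (distance of cup from where it was at the start of the episode above 0.015 m).
It fails at once if the tape roll is moved more than 15 mm (distance of tape_roll from where it was at the start of the episode above 0.015 m).
It fails at once if the glue bottle is moved more than 15 mm (distance of glue_bottle from where it was at the start of the episode above 0.015 m).
It also fails if it takes over 72 s, if anything falls off the work surface, if the arm or the gripper's body presses on something with over 40 N, if the wrist force passes 120 N, or if a joint passes its speed limit or range.

## Working session

There is one attempt and no reset: what is moved stays moved. The work goes in short steps, Python scripts to look and compute and a tool call to move; the robot and the scene stay as the last step left them, time stands still between calls to the robot, and variables do not carry over. Pictures are saved under pics/ and viewed, at most 10 in all, crops included, and the job is handed in when it is done.

Besides the shell and the picture viewer there is one more tool, called after "Emit:" as name(argument=value, ...) on one line, values as JSON. move_arm: Moves the arm, as the interface text tells. Its arguments: {"type":"object","properties":{"plan":{"type":"array","items":{"type":"number"}},"squeeze":{"type":"number"}},"required":["plan"]}

```bash
mkdir -p pics; ls
cat > h.py <<'E'
import numpy as np, cv2
from workcell import manip
from scipy.spatial.transform import Rotation as R
def T():
    o=manip.get_obs(); M=np.eye(4); M[:3,:3]=R.from_quat(o["ee_rot"]).as_matrix(); M[:3,3]=o["position"]; return M
def shot(n):
    t=T(); p=manip.camera(n)
    p["W"]=np.array(p["cam_to_world"]) if "cam_to_world" in p else t@np.array(p["mount"])
    return p
def save(p,f): cv2.imwrite("pics/"+f,p["color"][:,:,::-1])
def w(p,v): return (p["W"]@np.append(v,1))[:3]
def px(p,X):
    c=np.linalg.inv(p["W"])@np.append(X,1)
    K=np.array([[p["fx"],0,p["cx"]],[0,p["fy"],p["cy"]],[0,0,1]])
    return cv2.projectPoints(c[None,:3],np.zeros(3),np.zeros(3),K,np.array(p["dist"],float))[0].ravel()
E
cat > a.py <<'E'
from h import *
np.set_printoptions(precision=3,suppress=True)
print(manip.get_obs())
for n in ("side","top"):
    p=shot(n); save(p,n+"0.png"); print(n,p["W"][:3])
    for l in ("nut_handle","knob_grip","stand","stop_foot","setting_block","cup","tape_roll","glue_bottle"):
        for d in manip.tip_of(p,l)[:3]:
            X=w(p,d["position"]); print(l,round(d["conf"],2),X,px(p,X).round())
E
python3 a.py
```

```text
pics
{'clock': 0.0, 'joint_pos': array([ 1.146,  0.333, -0.065,  1.461,  0.022,  1.35 , -0.089]), 'joint_velocities': array([ 0.001,  0.   ,  0.   , -0.   ,  0.001,  0.001, -0.002]), 'tau': array([ -0.001, -62.545,   0.049, -39.161,   0.016,   0.01 ,   0.   ]), 'position': array([ 0.244, -0.575,  0.404]), 'ee_rot': array([ 0.98 ,  0.2  , -0.   , -0.001]), 'ft_force': array([ 0.808, -0.075,  0.068]), 'torque': array([ 0.035,  0.045, -0.031]), 'grasp_force': 0.0, 'grip_width': 0.9994778801915406}
side [[ 0.999 -0.025  0.031  0.533]
 [-0.04  -0.553  0.832 -0.792]
 [-0.004 -0.833 -0.554  0.632]]
nut_handle 0.85 [ 0.578 -0.058  0.152] [290. 207.]
nut_handle 0.68 [ 0.335 -0.178  0.1  ] [174. 263.]
knob_grip 0.76 [ 0.488 -0.071  0.161] [249. 207.]
knob_grip 0.76 [ 0.353 -0.236  0.109] [177. 280.]
knob_grip 0.73 [ 0.485 -0.075 -0.001] [251. 264.]
stand 0.83 [ 0.568  0.133 -0.003] [282. 215.]
stand 0.81 [ 0.486 -0.073 -0.003] [252. 264.]
stand 0.63 [ 0.354 -0.242 -0.001] [185. 321.]
setting_block 0.7 [ 0.486 -0.074  0.032] [251. 254.]
cup 0.93 [0.406 0.105 0.001] [224. 221.]
tape_roll 0.89 [ 
[... 209 characters left out ...]
18   0.1  ] [374. 299.]
nut_handle 0.66 [0.564 0.19  0.104] [196. 194.]
nut_handle 0.65 [ 0.571 -0.054  0.148] [312. 185.]
knob_grip 0.72 [ 0.488 -0.072  0.163] [323. 224.]
knob_grip 0.71 [0.565 0.13  0.111] [224. 192.]
knob_grip 0.57 [ 0.35  -0.238  0.114] [403. 292.]
stand 0.73 [ 0.351 -0.239  0.   ] [392. 290.]
stand 0.62 [ 0.563  0.129 -0.002] [230. 202.]
stand 0.61 [ 0.483 -0.073  0.002] [318. 234.]
stop_foot 0.76 [ 0.484 -0.072  0.067] [319. 231.]
stop_foot 0.68 [0.566 0.13  0.041] [228. 197.]
stop_foot 0.42 [ 0.351 -0.239  0.043] [396. 291.]
setting_block 0.22 [ 0.486 -0.074  0.067] [320. 230.]
cup 0.59 [0.402 0.101 0.004] [242. 271.]
glue_bottle 0.8 [ 0.689 -0.227 -0.   ] [380. 146.]
```

```bash
python3 -c "
import cv2
a=cv2.imread('pics/side0.png')[150:350,130:400];b=cv2.imread('pics/top0.png')[100:320,170:430]
cv2.imwrite('pics/c1.png',cv2.resize(a,None,fx=2.9,fy=2.9,interpolation=2));cv2.imwrite('pics/c2.png',cv2.resize(b,None,fx=2.7,fy=2.7,interpolation=2))"
```

```text
(no output)
```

View pics/c1.png

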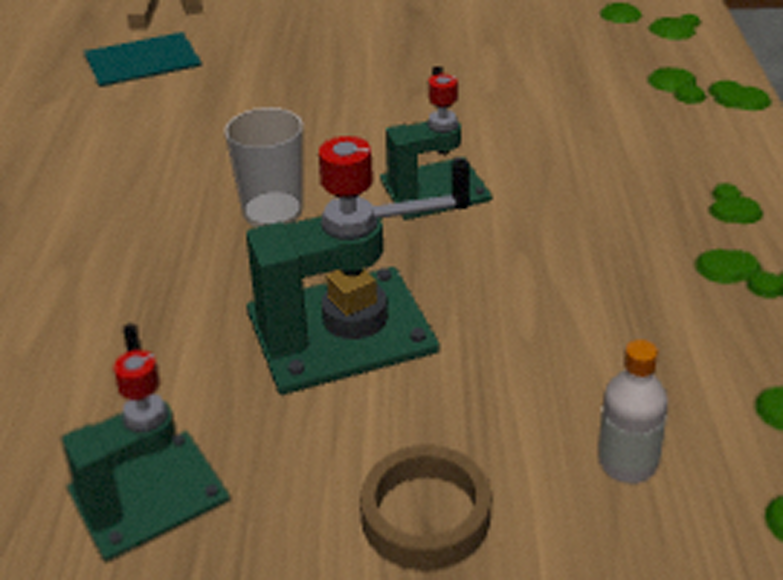

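View pics/c2.png

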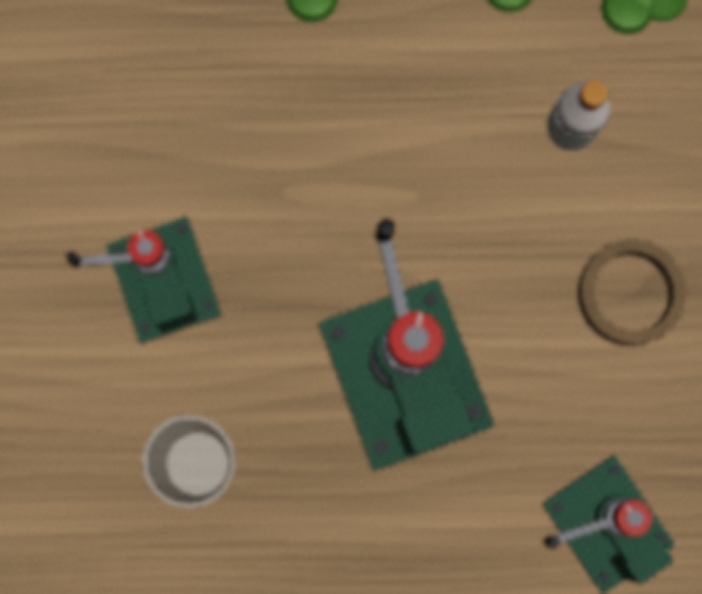

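Three green stands: side pixels (252,264) with knob 162 mm and handle 152 mm high and the brass block; (282,215) and (185,321), both smaller (handles about 100 mm). The crop confirms that the one at (252,264) is the one meant. First move: above its handle.

Emit:
move_arm(plan=[0,0,0.019,0.046,-0.032,0,0.04,0,0,0.038,0.092,-0.063,0,0.04,0,0,0.057,0.139,-0.095,0,0.04,0,0,0.076,0.185,-0.127,0,0.04,0,0,0.095,0.231,-0.158,0,0.04,0,0,0.115,0.277,-0.19,0,0.04,0,0,0.134,0.323,-0.221,0,0.04,0,0,0.153,0.369,-0.253,0,0.04,0,0,0.172,0.416,-0.285,0,0.04,0,0,0.19,0.462,-0.316,0,0.04,0,0,0.21,0.508,-0.348,0,0.04,0,0,0.21,0.508,-0.348,0,0.04])

```text
clock: 2.4
position: [0.5771, -0.0513, 0.4046]
ee_rot: [0.995, 0.099, 0.0, -0.001]
ft_force: [-0.7, -0.4, 0.3]
grip_width: 0.465
grasp_force: 0.0
```

```bash
cat > b.py <<'E'
import sys
from h import *
np.set_printoptions(precision=4,suppress=True)
o=manip.get_obs(); t=T(); print(o["clock"],o["joint_pos"],o["position"],"yaw",np.arctan2(t[1,0],t[0,0]),"zax",t[:3,2],o["grip_width"],"F",o["ft_force"],"M",o["torque"])
for n in sys.argv[1].split(","):
    p=shot(n); save(p,n+"_%d.png"%(100*o["clock"]))
    for l in ("nut_handle","knob_grip","stand"):
        for d in manip.tip_of(p,l)[:3]:
            X=w(p,d["position"])
            if np.linalg.norm(X[:2]-[.486,-.073])<.12: print(n,l,round(d["conf"],2),X,px(p,X).round())
E
python3 b.py wrist,wrist,side,top
```

```text
2.4 [ 0.4185  0.2705 -0.4889  1.5657  0.1269  1.3369 -1.4565] [ 0.5771 -0.0513  0.4046] yaw 0.19886492233010403 zax [ 0.0005  0.0024 -1.    ] 0.4648042265716348 F [-0.6911 -0.3737  0.3299] M [-0.0481 -0.0395  0.0095]
wrist nut_handle 0.67 [ 0.5711 -0.0568  0.1554] [283. 229.]
wrist knob_grip 0.7 [ 0.4819 -0.0743  0.1633] [282. 348.]
wrist stand 0.81 [ 0.4879 -0.0699  0.0024] [279. 245.]
wrist nut_handle 0.69 [ 0.5727 -0.0527  0.1518] [268. 219.]
wrist nut_handle 0.19 [ 0.4834 -0.074  -0.0017] [276. 245.]
wrist knob_grip 0.77 [ 0.4824 -0.0737  0.1607] [274. 341.]
wrist stand 0.68 [ 0.484  -0.0729  0.0021] [275. 246.]
side nut_handle 0.98 [ 0.5768 -0.0589  0.1443] [289. 209.]
side knob_grip 0.64 [ 0.4906 -0.0704  0.16  ] [250. 207.]
side stand 0.89 [ 0.4833 -0.0712  0.0007] [251. 263.]
top stand 0.56 [ 0.4837 -0.071   0.0041] [317. 234.]
```

Emit:
move_arm(plan=[0,0,0,-0.003,0.003,0.02,0.04,0,0,0,-0.003,0.003,0.05,0.04,0,0,0,-0.003,0.003,0.085,0.04,0,0,0,-0.003,0.003,0.107,0.04,0,0,0,-0.003,0.003,0.107,0.04,0,0,0,-0.003,0.003,0.107,0.04])

```text
clock: 3.95
position: [0.5739, -0.0597, 0.2988]
ee_rot: [0.995, 0.096, 0.001, 0.0]
ft_force: [0.2, 0.7, 0.4]
grip_width: 0.47
grasp_force: 0.0
```

```bash
python3 b.py wrist,side; python3 -c "
import cv2,glob
f=sorted(glob.glob('pics/side_*'),key=lambda s:int(s[10:-4]))[-1]
g=sorted(glob.glob('pics/wrist_*'),key=lambda s:int(s[11:-4]))[-1]
a=cv2.resize(cv2.imread(f)[130:310,170:370],(400,360));b=cv2.resize(cv2.imread(g),(400,300))
import numpy as np
b=np.vstack([b,np.zeros((60,400,3),'uint8')]);cv2.imwrite('pics/d1.png',np.hstack([a,b]))"
```

```text
3.95 [ 0.4174  0.3491 -0.4722  1.7004  0.1729  1.1321 -1.4828] [ 0.5739 -0.0597  0.2988] yaw 0.19185215639575476 zax [ 0.0014 -0.0001 -1.    ] 0.47013290408166847 F [0.1526 0.6798 0.4137] M [-0.0415 -0.0043  0.019 ]
wrist nut_handle 0.78 [ 0.5718 -0.0541  0.1555] [259. 321.]
side nut_handle 0.58 [ 0.5752 -0.0556  0.1497] [288. 207.]
side knob_grip 0.77 [ 0.4894 -0.07    0.1608] [250. 207.]
side stand 0.76 [ 0.4869 -0.0741 -0.0026] [252. 264.]
```

View pics/d1.png

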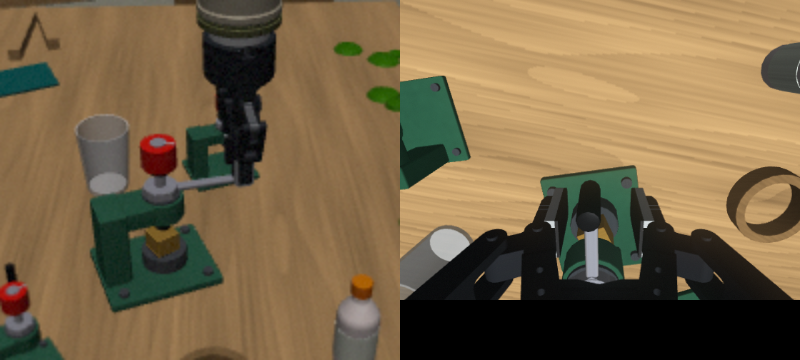

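The left half shows the gripper over the handle at the middle stand. In the right half (wrist), the black post at about (590,215) is centred between the fingers. Now sweeping it anticlockwise.

Emit:
move_arm(plan=[0,0,0,0,0,0,0.026,0,0,-0.085,0,-0.008,0,0.026,0,0,-0.17,-0.0005,-0.015,0,0.026,0,0,-0.255,-0.002,-0.023,0,0.026,0,0,-0.34,-0.004,-0.03,0,0.026,0,0,-0.425,-0.006,-0.038,0,0.026,0,0,-0.51,-0.009,-0.045,0,0.026,0,0,-0.595,-0.013,-0.051,0,0.026,0,0,-0.68,-0.017,-0.058,0,0.026,0,0,-0.765,-0.022,-0.064,0,0.026,0,0,-0.85,-0.027,-0.069,0,0.026,0,0,-0.85,-0.027,-0.069,0,0.026])

```text
clock: 5.85
position: [0.5343, 0.0022, 0.298]
ee_rot: [0.867, 0.498, 0.001, 0.001]
ft_force: [5.0, -1.5, -1.9]
grip_width: 0.307
grasp_force: 2.4
```

```bash
python3 b.py wrist,side
```

```text
5.85 [ 0.4745  0.2872 -0.6457  1.8047  0.1926  1.1106 -0.7656] [0.5343 0.0022 0.298 ] yaw 1.0424415237131786 zax [ 0.0023 -0.0007 -1.    ] 0.3067160383930616 F [ 5.0353 -1.453  -1.938 ] M [-0.3649 -0.8878 -0.0114]
wrist nut_handle 0.56 [ 0.538  -0.0007  0.1522] [288. 314.]
wrist stand 0.95 [ 0.4844 -0.0735 -0.0003] [271. 295.]
side knob_grip 0.53 [ 0.4899 -0.0699  0.1625] [250. 206.]
side stand 0.76 [ 0.486  -0.07    0.0001] [252. 262.]
```

Emit:
move_arm(plan=[0,0,0,0,0.005,0,0.03,0,0,0,0,0.005,-0.05,0.03,0,0,-0.18,0,0.005,-0.085,0.06,0,0,-0.36,-0.03,0,-0.085,0.08,0,0,-0.54,-0.06,-0.005,-0.085,0.08,0,0,-0.72,-0.089,-0.005,-0.085,0.08,0,0,-0.9,-0.089,-0.005,-0.085,0.08,0,0,-1.08,-0.089,-0.005,-0.085,0.08,0,0,-1.26,-0.089,-0.005,-0.085,0.08,0,0,-1.44,-0.089,-0.005,-0.085,0.08,0,0,-1.62,-0.089,-0.005,-0.085,0.08,0,0,-1.8,-0.089,-0.005,-0.085,0.08])

```text
clock: 7.75
position: [0.4846, -0.0715, 0.3827]
ee_rot: [0.146, 0.989, 0.0, -0.0]
ft_force: [-0.4, 0.2, -0.4]
grip_width: 0.936
grasp_force: 0.0
```

Emit:
move_arm(plan=[0,0,-0.18,0,0,0,0.08,0,0,-0.36,0,0,0,0.08,0,0,-0.5,0,0,0,0.08,0,0,-0.5,0,0,0,0.08,0,0,-0.5,0,0,0,0.08])

```text
clock: 8.38
position: [0.4846, -0.0715, 0.3827]
ee_rot: [-0.098, 0.995, 0.0, -0.0]
ft_force: [-0.2, 0.3, -0.2]
grip_width: 0.935
grasp_force: 0.0
```

```bash
python3 b.py wrist,wrist,top
```

```text
8.375 [ 0.7952  0.109  -0.7786  1.8049  0.0803  1.26    1.7629] [ 0.4846 -0.0715  0.3827] yaw -2.9444781268789018 zax [-0.0001  0.     -1.    ] 0.9353796197285673 F [-0.2089  0.3213 -0.2134] M [-0.0324 -0.0264 -0.0297]
wrist nut_handle 0.59 [ 0.5363 -0.0026  0.1533] [367. 320.]
wrist knob_grip 0.62 [ 0.4832 -0.0756  0.1648] [275. 236.]
wrist stand 0.61 [ 0.484  -0.0709  0.0025] [280. 173.]
wrist nut_handle 0.67 [0.5383 0.0002 0.1532] [369. 323.]
wrist knob_grip 0.66 [ 0.4805 -0.0735  0.1649] [279. 232.]
wrist stand 0.63 [ 0.4861 -0.0721  0.0008] [279. 174.]
top nut_handle 0.45 [0.5409 0.     0.1457] [286. 200.]
top stand 0.78 [ 0.485  -0.0733  0.003 ] [318. 233.]
```

Emit:
move_arm(plan=[0,0,0,0,0,0.035,0.08,0,0,0,0,0,0.069,0.08,0,0,0,0,0,0.069,0.08,0,0,0,0,0,0.069,0.03,0,0,0,0,0,0.069,0.03,0,0,0,0,0,0.069,0.03,0,0,0,0,0,0.069,0.03,0,0,0,0,0,0.069,0.03], squeeze=40)

```text
clock: 9.98
position: [0.4852, -0.0715, 0.3151]
ee_rot: [-0.1, 0.995, -0.001, 0.001]
ft_force: [-1.3, 0.4, 7.3]
grip_width: 0.456
grasp_force: 39.5
```

```bash
python3 b.py side; python3 -c "
import cv2
a=cv2.imread('pics/side_937.png')" ; ls pics | tail -30
python3 - <<'E'
from h import *
p=shot("side"); a=p["color"][150:300,190:330,::-1]; cv2.imwrite("pics/e1.png",cv2.resize(a,None,fx=4,fy=4,interpolation=cv2.INTER_CUBIC))
for l in ("stop_foot","setting_block"):
  for d in manip.tip_of(p,l): 
    X=w(p,d["position"]); print(l,d["conf"],X)
E
```

```text
9.975 [ 0.7716  0.1838 -0.7752  1.8889  0.1433  1.1224  1.7137] [ 0.4852 -0.0715  0.3151] yaw -2.9414597317231883 zax [ 0.0024 -0.0008 -1.    ] 0.45633963601727173 F [-1.3395  0.4109  7.2804] M [-0.0047  0.179  -0.0011]
side nut_handle 0.57 [ 0.5408 -0.0038  0.1468] [273. 196.]
side knob_grip 0.64 [ 0.488  -0.0726  0.1614] [249. 207.]
side stand 0.88 [ 0.4835 -0.0704 -0.0001] [251. 263.]
c1.png
c2.png
d1.png
side0.png
side_240.png
side_395.png
side_585.png
side_997.png
top0.png
top_240.png
top_837.png
wrist_240.png
wrist_395.png
wrist_585.png
wrist_837.png
setting_block 0.57 [ 0.48411189 -0.07236275  0.0341981 ][ WARN:0@0.015] global loadsave.cpp:275 findDecoder imread_('pics/side_937.png'): can't open/read file: check file path/integrity
```

View pics/e1.png

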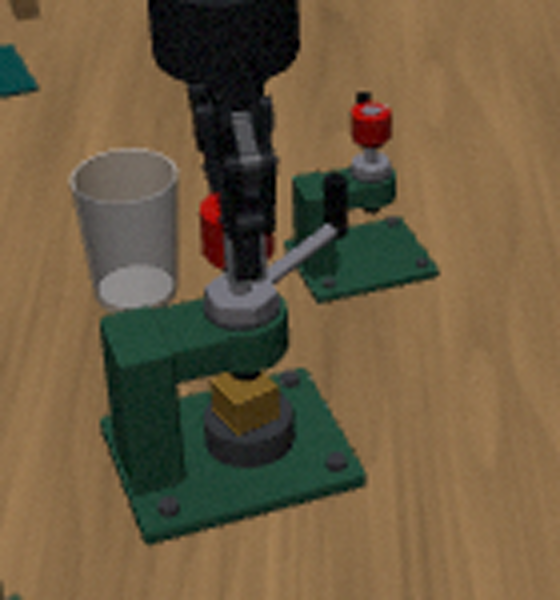

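The fingers hold the red knob (about 235,225 in the crop), and the nut handle is swung clear at (335,205). Winding now.

Emit:
move_arm(plan=[0,0,0.15,0,0,0.0006,0.03,0,0,0.3,0,0,0.0011,0.03,0,0,0.45,0,0,0.0017,0.03,0,0,0.6,0,0,0.0023,0.03,0,0,0.7,0,0,0.0027,0.03,0,0,0.8,0,0,0.0031,0.03])

```text
clock: 11.08
position: [0.4851, -0.0717, 0.312]
ee_rot: [0.297, 0.955, -0.0, 0.001]
ft_force: [-1.9, -1.6, 7.0]
grip_width: 0.459
grasp_force: 39.6
```

```bash
cat > c.py <<'E'
from h import *
np.set_printoptions(precision=4,suppress=True)
for i in range(3):
    o=manip.get_obs(); t=T(); print(o["clock"],"q7",o["joint_pos"][6],o["position"],"yaw",np.arctan2(t[1,0],t[0,0]).round(4),o["grip_width"],o["grasp_force"],"F",o["ft_force"],"M",o["torque"])
    if i<2: manip.camera("side")
E
python3 c.py
```

```text
11.075 q7 0.9248750216309206 [ 0.4851 -0.0717  0.312 ] yaw 2.5384 0.458758876666499 39.6429169178009 F [-1.912  -1.6338  7.0156] M [-0.2442  0.3916  0.0824]
11.125 q7 0.9197049496502894 [ 0.4851 -0.0717  0.312 ] yaw 2.533 0.4619330177975893 39.634162187576294 F [-0.0321 -0.4994  7.9055] M [-0.1884  0.3726 -0.0273]
11.175 q7 0.925148067282134 [ 0.4851 -0.0717  0.312 ] yaw 2.5386 0.4587291621845404 39.603851437568665 F [-1.6382 -0.5901  7.2282] M [-0.2478  0.356  -0.181 ]
```

```bash
cat > s.py <<'E'
from h import *
import sys
n=int(sys.argv[1]); L=[]
for i in range(n):
    manip.camera("side"); o=manip.get_obs(); L.append(np.r_[o["torque"][2],o["tau"][6],o["ft_force"],o["joint_pos"][6]])
L=np.array(L); np.set_printoptions(precision=3,suppress=True)
print(o["clock"],"\n",L,"\nmean",L.mean(0),"sd",L.std(0))
E
python3 s.py 8
```

```text
11.575 
 [[-0.205 -0.298 -1.306 -0.569  8.017  0.927]
 [-0.154  0.046 -1.5   -0.096  7.922  0.928]
 [-0.205  0.141 -1.556 -0.259  7.097  0.928]
 [-0.19   0.164 -1.645 -0.838  7.588  0.928]
 [-0.188  0.169 -0.654 -0.47   6.828  0.928]
 [-0.194  0.17  -1.101 -0.679  7.733  0.928]
 [-0.193  0.17  -0.166 -0.261  6.902  0.928]
 [-0.207  0.17  -0.834 -0.93   7.406  0.928]] 
mean [-0.192  0.091 -1.095 -0.513  7.437  0.928] sd [0.016 0.153 0.481 0.277 0.426 0.   ]
```

Emit:
move_arm(plan=[0,0,0.025,0,0,0.0001,0.03,0,0,0.05,0,0,0.0002,0.03,0,0,0.075,0,0,0.0003,0.03,0,0,0.1,0,0,0.0004,0.03])

```text
clock: 12.08
position: [0.4851, -0.0717, 0.3117]
ee_rot: [0.343, 0.939, -0.0, 0.001]
ft_force: [-2.5, -0.6, 8.1]
grip_width: 0.46
grasp_force: 39.7
```

```bash
python3 c.py | head -1; python3 s.py 5
```

```text
12.075 q7 0.8289259041734007 [ 0.4851 -0.0717  0.3117] yaw 2.4408 0.45950167866945546 39.66991066932678 F [-2.5443 -0.5705  8.0806] M [-0.2862  0.3993  0.0815]
12.425 
 [[-0.1   -0.089 -1.261 -1.407  8.324  0.829]
 [-0.044  0.002 -1.526 -0.26   8.466  0.83 ]
 [-0.07   0.025 -1.815 -0.961  7.754  0.83 ]
 [-0.     0.03  -1.302 -0.869  7.512  0.83 ]
 [-0.057  0.031 -0.436 -0.37   7.287  0.83 ]] 
mean [-0.054 -0.    -1.268 -0.774  7.869  0.83 ] sd [0.033 0.046 0.46  0.418 0.456 0.   ]
```

```bash
cat > m.py <<'E'
from h import *
o=manip.get_obs(); t=T(); print(round(o["clock"],3),"q7 %.4f yaw %.4f Mz %.3f tau7 %.3f z %.4f"%(o["joint_pos"][6],np.arctan2(t[1,0],t[0,0]),o["torque"][2],o["tau"][6],o["position"][2]),o["ft_force"].round(2),o["joint_velocities"][6].round(3))
E
cat m.py >/dev/null
```

```text
(no output)
```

Emit:
move_arm(plan=[0,0,0.03,0,0,0.0001,0.03,0,0,0.06,0,0,0.0002,0.03,0,0,0.09,0,0,0.0003,0.03,0,0,0.12,0,0,0.0005,0.03])

```text
clock: 12.92
position: [0.4851, -0.0717, 0.3112]
ee_rot: [0.399, 0.917, -0.0, 0.001]
ft_force: [-2.2, -0.5, 9.0]
grip_width: 0.457
grasp_force: 39.7
```

```bash
python3 m.py
```

```text
12.925 q7 0.7106 yaw 2.3206 Mz 0.090 tau7 0.430 z 0.3112 [-2.2  -0.48  9.04] -0.234
```

Emit:
move_arm(plan=[0,0,0.03,0,0,0.0001,0.03,0,0,0.06,0,0,0.0002,0.03,0,0,0.09,0,0,0.0003,0.03,0,0,0.12,0,0,0.0005,0.03])

```text
clock: 13.42
position: [0.4851, -0.0717, 0.3107]
ee_rot: [0.453, 0.891, -0.0, 0.001]
ft_force: [-2.4, -1.0, 9.4]
grip_width: 0.455
grasp_force: 39.8
```

```bash
python3 m.py
```

```text
13.425 q7 0.5924 yaw 2.2007 Mz -0.003 tau7 0.432 z 0.3107 [-2.41 -1.03  9.39] -0.235
```

Emit:
move_arm(plan=[0,0,0.03,0,0,0.0001,0.03,0,0,0.06,0,0,0.0002,0.03,0,0,0.09,0,0,0.0003,0.03,0,0,0.12,0,0,0.0005,0.03])

```text
clock: 13.92
position: [0.4851, -0.0717, 0.3103]
ee_rot: [0.506, 0.863, -0.0, 0.001]
ft_force: [-3.1, -0.1, 9.4]
grip_width: 0.458
grasp_force: 39.9
```

```bash
python3 m.py
```

```text
13.925 q7 0.4741 yaw 2.0807 Mz 0.100 tau7 0.435 z 0.3103 [-3.07 -0.06  9.38] -0.236
```

Emit:
move_arm(plan=[0,0,0.03,0,0,0.0001,0.03,0,0,0.06,0,0,0.0002,0.03,0,0,0.09,0,0,0.0003,0.03,0,0,0.12,0,0,0.0005,0.03])

```text
clock: 14.42
position: [0.485, -0.0717, 0.3098]
ee_rot: [0.557, 0.831, -0.0, 0.001]
ft_force: [-2.8, -1.7, 11.1]
grip_width: 0.46
grasp_force: 39.9
```

```bash
python3 m.py
```

```text
14.425 q7 0.3559 yaw 1.9607 Mz 0.081 tau7 0.425 z 0.3098 [-2.83 -1.71 11.1 ] -0.235
```

Emit:
move_arm(plan=[0,0,0.03,0,0,0.0001,0.03,0,0,0.06,0,0,0.0002,0.03,0,0,0.09,0,0,0.0003,0.03,0,0,0.12,0,0,0.0004,0.03])

```text
clock: 14.92
position: [0.485, -0.0717, 0.3094]
ee_rot: [0.606, 0.796, 0.0, 0.001]
ft_force: [-2.8, -0.3, 10.5]
grip_width: 0.458
grasp_force: 39.9
```

```bash
python3 m.py
```

```text
14.925 q7 0.2376 yaw 1.8407 Mz 0.089 tau7 0.393 z 0.3094 [-2.81 -0.32 10.48] -0.234
```

Emit:
move_arm(plan=[0,0,0.03,0,0,0.0001,0.03,0,0,0.06,0,0,0.0002,0.03,0,0,0.09,0,0,0.0003,0.03,0,0,0.12,0,0,0.0004,0.03])

```text
clock: 15.42
position: [0.485, -0.0717, 0.309]
ee_rot: [0.652, 0.758, 0.0, 0.001]
ft_force: [-3.3, -0.5, 10.3]
grip_width: 0.457
grasp_force: 39.9
```

```bash
python3 m.py
```

```text
15.425 q7 0.1193 yaw 1.7207 Mz 0.090 tau7 0.364 z 0.3090 [-3.31 -0.47 10.33] -0.234
```

```bash
python3 s.py 4
python3 - <<'E'
from h import *
p=shot("side"); a=p["color"][215:275,215:290,::-1]; b=cv2.imread("pics/side_997.png")[215:275,215:290]
cv2.imwrite("pics/g1.png",cv2.resize(np.hstack([b,a]),None,fx=5,fy=5,interpolation=cv2.INTER_CUBIC))
E
```

```text
15.625 
 [[ 0.114  0.183 -3.028 -0.871 10.446  0.118]
 [ 0.042 -0.426 -2.719 -0.824  9.524  0.119]
 [ 0.027 -0.149 -3.018 -0.699 10.844  0.12 ]
 [ 0.042 -0.04  -2.791 -0.909 10.907  0.12 ]] 
mean [ 0.056 -0.108 -2.889 -0.826 10.43   0.119] sd [0.034 0.219 0.136 0.079 0.553 0.001]
```

View pics/g1.png

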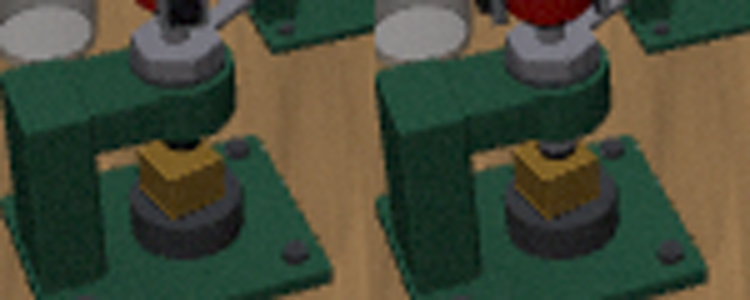

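Run:
```python
from h import *
p=shot("side"); save(p,"side_now.png")
for l in ("stop_foot","setting_block"):
  for d in manip.silhouettes(p,l)[:2]:
    v,u=np.nonzero(d["pixels"]); print(l,round(d["conf"],2),len(u),"u",u.min(),u.max(),"v",v.min(),v.max())
    if l=="stop_foot": 
        for r in range(v.min(),v.max()+1): print(r,u[v==r].min(),u[v==r].max())
  for d in manip.tip_of(p,l)[:2]: print(l,d["conf"],w(p,d["position"]))
A=[.485,-.0722]
for z in (.028,.033): print("anvil",z,"blk top",px(p,A+[z+.025]))
for z in (.053,.055,.057,.059,.061,.063): 
    e=[px(p,[A[0]+.01*np.cos(t),A[1]+.01*np.sin(t),z]) for t in np.linspace(0,6.28,60)]
    print(z,"foot centre",px(p,A+[z]).round(2),"low edge v",max(x[1] for x in e).round(2))
g=p["color"][235:262,238:266]; print(g.astype(int).sum(2))
a=p["color"][225:270,225:280,::-1]; cv2.imwrite("pics/k1.png",cv2.resize(a,None,fx=12,fy=12,interpolation=cv2.INTER_NEAREST))
```

```text
stop_foot 0.82 348 u 241 257 v 200 246
200 246 252
201 243 255
202 242 256
203 241 256
204 241 257
205 241 257
206 241 257
207 241 257
208 241 257
209 241 257
210 241 257
211 241 257
212 241 257
213 241 257
214 241 257
215 241 257
216 242 256
217 242 256
218 244 254
219 245 253
220 246 253
221 247 252
222 248 251Traceback (most recent call last):
  File "<stdin>", line 7, in <module>
    return umr_minimum(a, axis, None, out, keepdims, initial, where)
ValueError: zero-size array to reduction operation minimum which has no identity
```

```bash
cat > gap.py <<'E'
from h import *
import sys
np.set_printoptions(precision=2,suppress=True,linewidth=200)
p=shot("side"); print(manip.get_obs()["clock"])
for l in ("stop_foot","setting_block"):
  for d in manip.silhouettes(p,l)[:1]:
    v,u=np.nonzero(d["pixels"]); print(l,round(d["conf"],2),[(r,u[v==r].min(),u[v==r].max()) for r in range(max(v.min(),232),v.max()+1) if (v==r).any()])
  for d in manip.tip_of(p,l)[:2]: print(l,d["conf"],w(p,d["position"]))
A=[.485,-.0722]
for z in (.028,.033): print("anvil",z,"blk top",px(p,A+[z+.025]))
for z in (.053,.055,.057,.059,.061,.063): 
    e=[px(p,[A[0]+.01*np.cos(t),A[1]+.01*np.sin(t),z]) for t in np.linspace(0,6.28,60)]
    print(z,"foot centre",px(p,A+[z]).round(2),"low edge v",max(x[1] for x in e).round(2))
a=p["color"][225:270,225:280,::-1]; cv2.imwrite("pics/"+sys.argv[1],cv2.resize(a,None,fx=12,fy=12,interpolation=cv2.INTER_NEAREST))
E
python3 gap.py k1.png
```

```text
15.825
stop_foot 0.66 [(271, np.int64(173), np.int64(181)), (272, np.int64(172), np.int64(182)), (273, np.int64(171), np.int64(183)), (274, np.int64(170), np.int64(183)), (275, np.int64(170), np.int64(183)), (276, np.int64(170), np.int64(183)), (277, np.int64(170), np.int64(184)), (278, np.int64(170), np.int64(184)), (279, np.int64(170), np.int64(184)), (280, np.int64(170), np.int64(184)), (281, np.int64(170), np.int64(184)), (282, np.int64(171), np.int64(183)), (283, np.int64(171), np.int64(183)), (284, np.int64(172), np.int64(182)), (285, np.int64(172), np.int64(182)), (286, np.int64(174), np.int64(181)), (287, np.int64(175), np.int64(181)), (288, np.int64(177), np.int64(181)), (289, np.int64(177), np.int64(181)), (290, np.int64(178), np.int64(180))]
stop_foot 0.76 [ 0.48 -0.08  0.06]
stop_foot 0.25 [ 0.49 -0.07  0.11]
setting_block 0.77 [(243, np.int64(245), np.int64(246)), (244, np.int64(244), np.int64(256)), (245, np.int64(243), np.int64(258)), (246, np.int64(243), np.int64(258)), (247, np.int64(243), np.int64(259)), (248, np.int64(243), np.int64(259)), (249, np.int64(243), np.int64(259)), (250, np.int64(243), np.int64(259)), (251, np.int64(243), np.int64(259)), (252, np.int64(243), np.int64(259)), (253, np.int64(243), np.int64(259)), (254, np.int64(244), np.int64(258)), (255, np.int64(245), np.int64(257)), (256, np.int64(246), np.int64(256)), (257, np.int64(247), np.int64(254)), (258, np.int64(248), np.int64(252))]
setting_block 0.55 [ 0.48 -0.07  0.03]
anvil 0.028 blk top [250.22 245.96]
anvil 0.033 blk top [250.12 244.29]
0.053 foot centre [250.22 245.96] low edge v 248.67
0.055 foot centre [250.18 245.29] low edge v 248.0
0.057 foot centre [250.14 244.62] low edge v 247.33
0.059 foot centre [250.1  243.96] low edge v 246.66
0.061 foot centre [250.06 243.29] low edge v 245.98
0.063 foot centre [250.02 242.61] low edge v 245.31
```

View pics/k1.png

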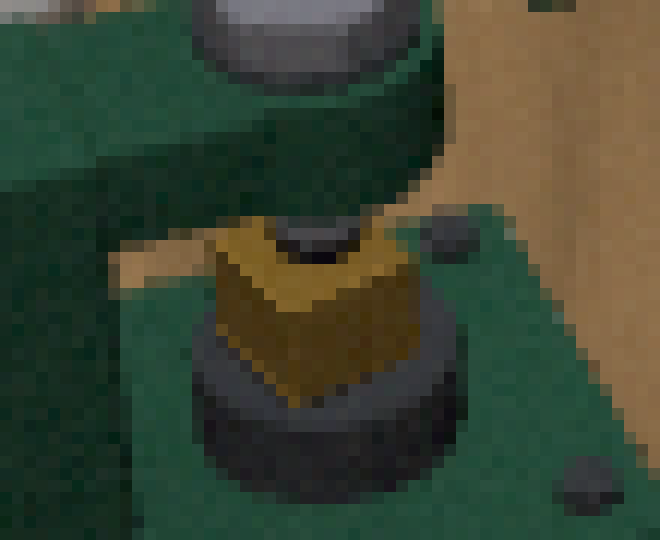

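The foot pad's lower edge is at row about 246.4, against about 247.8 if it were touching the block top, so roughly 4 mm (±2) is left.

Emit:
move_arm(plan=[0,0,0.03,0,0,0.0001,0.03,0,0,0.06,0,0,0.0002,0.03,0,0,0.09,0,0,0.0003,0.03,0,0,0.12,0,0,0.0004,0.03])

```text
clock: 16.52
position: [0.485, -0.0716, 0.3086]
ee_rot: [0.696, 0.718, 0.0, 0.001]
ft_force: [-3.0, -1.0, 10.6]
grip_width: 0.452
grasp_force: 39.9
```

```bash
python3 m.py
```

```text
16.525 q7 0.0011 yaw 1.6009 Mz 0.125 tau7 0.336 z 0.3086 [-3.01 -0.96 10.61] -0.237
```

Emit:
move_arm(plan=[0,0,0.03,0,0,0.0001,0.03,0,0,0.06,0,0,0.0002,0.03,0,0,0.09,0,0,0.0003,0.03,0,0,0.12,0,0,0.0005,0.03])

```text
clock: 17.02
position: [0.485, -0.0716, 0.3082]
ee_rot: [0.738, 0.675, 0.0, 0.001]
ft_force: [-3.5, -1.0, 12.0]
grip_width: 0.457
grasp_force: 40.0
```

```bash
python3 m.py
```

```text
17.025 q7 -0.1173 yaw 1.4809 Mz 0.181 tau7 0.314 z 0.3082 [-3.47 -0.97 12.05] -0.237
```

```bash
python3 s.py 5; python3 gap.py k2.png
```

```text
17.275 
 [[ 0.188  0.131 -3.463  0.421 11.791 -0.119]
 [ 0.075 -0.481 -3.371 -1.474 10.98  -0.117]
 [ 0.026 -0.204 -3.966 -0.798 10.537 -0.117]
 [ 0.055 -0.094 -3.898 -0.447 11.689 -0.117]
 [ 0.044 -0.066 -3.519  0.132 11.531 -0.117]] 
mean [ 0.078 -0.143 -3.643 -0.433 11.306 -0.117] sd [0.057 0.201 0.241 0.673 0.475 0.001]
17.325
stop_foot 0.85 [(243, np.int64(248), np.int64(254)), (244, np.int64(248), np.int64(254)), (245, np.int64(248), np.int64(254)), (246, np.int64(249), np.int64(253))]
stop_foot 0.92 [ 0.49 -0.07  0.06]
setting_block 0.62 [(244, np.int64(244), np.int64(257)), (245, np.int64(243), np.int64(258)), (246, np.int64(243), np.int64(258)), (247, np.int64(243), np.int64(259)), (248, np.int64(243), np.int64(259)), (249, np.int64(243), np.int64(259)), (250, np.int64(243), np.int64(259)), (251, np.int64(243), np.int64(259)), (252, np.int64(243), np.int64(259)), (253, np.int64(244), np.int64(259)), (254, np.int64(245), np.int64(258)), (255, np.int64(246), np.int64(257)), (256, np.int64(247), np.int64(254)), (257, np.int64(248), np.int64(252)), (258, np.int64(249), np.int64(250))]
setting_block 0.74 [ 0.49 -0.08  0.03]
setting_block 0.24 [ 0.54 -0.    0.15]
anvil 0.028 blk top [250.22 245.96]
anvil 0.033 blk top [250.12 244.29]
0.053 foot centre [250.22 245.96] low edge v 248.67
0.055 foot centre [250.18 245.29] low edge v 248.0
0.057 foot centre [250.14 244.62] low edge v 247.33
0.059 foot centre [250.1  243.96] low edge v 246.66
0.061 foot centre [250.06 243.29] low edge v 245.98
0.063 foot centre [250.02 242.61] low edge v 245.31
```

View pics/k2.png

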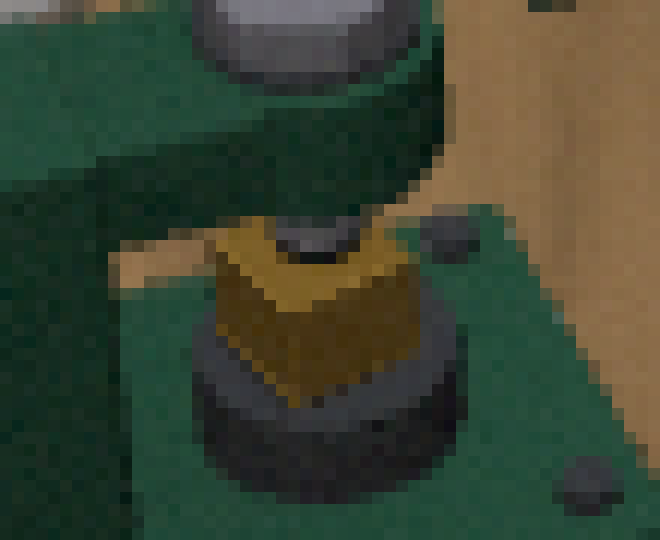

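The picture hardly changes, but the torque has risen from 0.09 to 0.18, which suggests contact. I'll back off 0.3 rad and come forward again in fine steps to map where it starts to rise.

Emit:
move_arm(plan=[0,0,-0.05,0,0,-0.0002,0.03,0,0,-0.1,0,0,-0.0004,0.03,0,0,-0.15,0,0,-0.0006,0.03,0,0,-0.2,0,0,-0.0008,0.03,0,0,-0.25,0,0,-0.001,0.03,0,0,-0.3,0,0,-0.0012,0.03,0,0,-0.3,0,0,-0.0012,0.03])

```text
clock: 18.4
position: [0.485, -0.0717, 0.3092]
ee_rot: [0.629, 0.778, 0.0, 0.001]
ft_force: [-2.4, -0.4, 10.8]
grip_width: 0.458
grasp_force: 39.8
```

Emit:
move_arm(plan=[0,0,0.03,0,0,0.0001,0.03,0,0,0.06,0,0,0.0002,0.03])

```text
clock: 18.65
position: [0.485, -0.0717, 0.309]
ee_rot: [0.652, 0.758, 0.0, 0.001]
ft_force: [-2.8, 0.0, 9.0]
grip_width: 0.462
grasp_force: 39.8
```

```bash
python3 m.py
```

```text
18.65 q7 0.1195 yaw 1.7208 Mz 0.166 tau7 0.371 z 0.3090 [-2.76  0.02  9.03] -0.235
```

Emit:
move_arm(plan=[0,0,0.03,0,0,0.0001,0.03,0,0,0.06,0,0,0.0002,0.03])

```text
clock: 18.9
position: [0.485, -0.0717, 0.3088]
ee_rot: [0.675, 0.738, 0.0, 0.001]
ft_force: [-3.4, -1.0, 10.1]
grip_width: 0.461
grasp_force: 39.8
```

```bash
python3 m.py
```

```text
18.9 q7 0.0603 yaw 1.6608 Mz 0.146 tau7 0.347 z 0.3088 [-3.36 -1.05 10.1 ] -0.236
```

Emit:
move_arm(plan=[0,0,0.03,0,0,0.0001,0.03,0,0,0.06,0,0,0.0002,0.03])

```text
clock: 19.15
position: [0.485, -0.0716, 0.3086]
ee_rot: [0.696, 0.718, 0.0, 0.001]
ft_force: [-3.3, -1.1, 10.0]
grip_width: 0.454
grasp_force: 39.8
```

```bash
python3 m.py
```

```text
19.15 q7 0.0012 yaw 1.6009 Mz 0.113 tau7 0.333 z 0.3086 [-3.29 -1.06 10.02] -0.235
```

Emit:
move_arm(plan=[0,0,0.03,0,0,0.0001,0.03,0,0,0.06,0,0,0.0003,0.03])

```text
clock: 19.4
position: [0.485, -0.0716, 0.3084]
ee_rot: [0.718, 0.696, 0.0, 0.001]
ft_force: [-3.3, 0.6, 11.1]
grip_width: 0.459
grasp_force: 39.9
```

```bash
python3 m.py
```

```text
19.4 q7 -0.0581 yaw 1.5409 Mz 0.180 tau7 0.325 z 0.3084 [-3.3   0.56 11.08] -0.235
```

Emit:
move_arm(plan=[0,0,0.03,0,0,0.0001,0.03,0,0,0.06,0,0,0.0002,0.03])

```text
clock: 19.65
position: [0.485, -0.0716, 0.3082]
ee_rot: [0.738, 0.675, 0.0, 0.001]
ft_force: [-2.5, -0.3, 9.7]
grip_width: 0.455
grasp_force: 39.9
```

```bash
python3 m.py
```

```text
19.65 q7 -0.1173 yaw 1.4809 Mz 0.172 tau7 0.307 z 0.3082 [-2.55 -0.26  9.73] -0.235
```

Emit:
move_arm(plan=[0,0,-0.08,0,0,-0.0003,0.03,0,0,-0.16,0,0,-0.0006,0.03,0,0,-0.24,0,0,-0.0009,0.03,0,0,-0.32,0,0,-0.0012,0.03,0,0,-0.4,0,0,-0.0015,0.03,0,0,-0.48,0,0,-0.0018,0.03,0,0,-0.56,0,0,-0.0021,0.03,0,0,-0.66,0,0,-0.0025,0.03,0,0,-0.66,0,0,-0.0025,0.03])

```text
clock: 20.78
position: [0.485, -0.0717, 0.3105]
ee_rot: [0.479, 0.878, -0.0, 0.001]
ft_force: [-2.6, -0.6, 7.5]
grip_width: 0.461
grasp_force: 39.7
```

Emit:
move_arm(plan=[0,0,0.03,0,0,0.0001,0.03,0,0,0.06,0,0,0.0002,0.03])

```text
clock: 21.02
position: [0.485, -0.0717, 0.3103]
ee_rot: [0.506, 0.863, -0.0, 0.001]
ft_force: [-2.1, -0.8, 8.4]
grip_width: 0.456
grasp_force: 39.7
```

```bash
python3 m.py
```

```text
21.025 q7 0.4744 yaw 2.0806 Mz 0.020 tau7 0.434 z 0.3103 [-2.11 -0.78  8.36] -0.234
```

Emit:
move_arm(plan=[0,0,0.03,0,0,0.0001,0.03,0,0,0.06,0,0,0.0002,0.03])

```text
clock: 21.28
position: [0.485, -0.0717, 0.3101]
ee_rot: [0.532, 0.847, -0.0, 0.001]
ft_force: [-1.7, -1.3, 7.9]
grip_width: 0.457
grasp_force: 39.7
```

```bash
python3 m.py
```

```text
21.275 q7 0.4152 yaw 2.0207 Mz 0.089 tau7 0.424 z 0.3101 [-1.65 -1.26  7.88] -0.235
```

Emit:
move_arm(plan=[0,0,0.03,0,0,0.0001,0.03,0,0,0.06,0,0,0.0002,0.03])

```text
clock: 21.52
position: [0.485, -0.0717, 0.3098]
ee_rot: [0.557, 0.831, -0.0, 0.001]
ft_force: [-2.5, -1.4, 7.9]
grip_width: 0.458
grasp_force: 39.7
```

```bash
python3 m.py
```

```text
21.525 q7 0.3561 yaw 1.9607 Mz 0.094 tau7 0.413 z 0.3098 [-2.46 -1.36  7.89] -0.236
```

Emit:
move_arm(plan=[0,0,0.03,0,0,0.0001,0.03,0,0,0.06,0,0,0.0003,0.03])

```text
clock: 21.78
position: [0.485, -0.0717, 0.3096]
ee_rot: [0.581, 0.814, 0.0, 0.001]
ft_force: [-2.7, -0.9, 9.3]
grip_width: 0.461
grasp_force: 39.7
```

```bash
python3 m.py
```

```text
21.775 q7 0.2970 yaw 1.9007 Mz 0.059 tau7 0.405 z 0.3096 [-2.73 -0.93  9.27] -0.236
```

Emit:
move_arm(plan=[0,0,0.03,0,0,0.0001,0.03,0,0,0.06,0,0,0.0002,0.03])

```text
clock: 22.02
position: [0.485, -0.0717, 0.3094]
ee_rot: [0.606, 0.796, 0.0, 0.001]
ft_force: [-2.9, -0.8, 8.3]
grip_width: 0.46
grasp_force: 39.7
```

```bash
python3 m.py
```

```text
22.025 q7 0.2379 yaw 1.8407 Mz 0.098 tau7 0.387 z 0.3094 [-2.85 -0.76  8.28] -0.237
```

Emit:
move_arm(plan=[0,0,0.03,0,0,0.0001,0.03,0,0,0.06,0,0,0.0002,0.03])

```text
clock: 22.28
position: [0.485, -0.0717, 0.3092]
ee_rot: [0.629, 0.777, 0.0, 0.001]
ft_force: [-2.8, -0.8, 8.3]
grip_width: 0.457
grasp_force: 39.7
```

```bash
python3 m.py
```

```text
22.275 q7 0.1787 yaw 1.7807 Mz 0.151 tau7 0.373 z 0.3092 [-2.82 -0.76  8.26] -0.235
```

Torque about z and joint-7 torque both rise steadily from yaw about 1.95. The load at yaw 1.73 is estimated at 11–17 N. I'll set that, release and lift.

Emit:
move_arm(plan=[0,0,0.025,0,0,0.0001,0.03,0,0,0.05,0,0,0.0002,0.03,0,0,0.05,0,0,0.0002,0.03,0,0,0.05,0,0,0.0002,0.08,0,0,0.05,0,0,0.0002,0.08,0,0,0.05,0,0,0.0002,0.08,0,0,0.05,0,0,0.0002,0.08,0,0,0.05,0,0,-0.03,0.08,0,0,0.05,0,0,-0.07,0.08,0,0,0.05,0,0,-0.07,0.06])

```text
clock: 23.52
position: [0.4854, -0.0714, 0.3806]
ee_rot: [0.648, 0.762, 0.001, 0.002]
ft_force: [0.2, 0.1, -1.1]
grip_width: 0.746
grasp_force: 0.0
```

Emit:
move_arm(plan=[0,0,0.16,0.013,0.013,0,0.05,0,0,0.32,0.026,0.026,0,0.04,0,0,0.48,0.039,0.039,0,0.04,0,0,0.64,0.052,0.052,0,0.04,0,0,0.8,0.062,0.063,0,0.04,0,0,0.8,0.062,0.063,0,0.04,0,0,0.8,0.062,0.063,0,0.04])

```text
clock: 24.4
position: [0.5365, -0.0007, 0.3772]
ee_rot: [0.893, 0.451, -0.001, -0.0]
ft_force: [-0.4, -0.4, 0.5]
grip_width: 0.468
grasp_force: 0.0
```

```bash
python3 b.py wrist,wrist,top,side; python3 gap.py k3.png | head -4
```

```text
24.4 [ 0.4582  0.2082 -0.6101  1.7071  0.1246  1.2663 -0.8148] [ 0.5365 -0.0007  0.3772] yaw 0.9352562732466397 zax [-0.001  -0.0003 -1.    ] 0.4684884363371533 F [-0.4053 -0.4006  0.5476] M [-0.0125 -0.0112 -0.0094]
wrist nut_handle 0.79 [ 0.5381 -0.0023  0.1553] [281. 234.]
wrist knob_grip 0.93 [ 0.4844 -0.0768  0.1548] [282. 359.]
wrist nut_handle 0.92 [ 0.5378 -0.0041  0.1556] [282. 237.]
wrist knob_grip 0.84 [ 0.4819 -0.0747  0.1581] [277. 362.]
wrist stand 0.73 [ 0.485  -0.0734  0.0018] [279. 253.]
side nut_handle 0.62 [ 0.5414 -0.0046  0.1484] [273. 196.]
side knob_grip 0.92 [ 0.4917 -0.0699  0.1561] [251. 209.]
side stand 0.88 [ 0.4839 -0.0708  0.0008] [251. 262.]
25.25
stop_foot 0.84 [(243, np.int64(249), np.int64(252)), (244, np.int64(248), np.int64(253)), (245, np.int64(249), np.int64(253)), (246, np.int64(250), np.int64(251))]
stop_foot 0.55 [ 0.49 -0.07  0.06]
setting_block 0.58 [(243, np.int64(244), np.int64(257)), (244, np.int64(243), np.int64(258)), (245, np.int64(242), np.int64(259)), (246, np.int64(242), np.int64(259)), (247, np.int64(242), np.int64(259)), (248, np.int64(243), np.int64(259)), (249, np.int64(243), np.int64(259)), (250, np.int64(243), np.int64(259)), (251, np.int64(243), np.int64(259)), (252, np.int64(243), np.int64(259)), (253, np.int64(244), np.int64(259)), (254, np.int64(245), np.int64(259)), (255, np.int64(246), np.int64(257)), (256, np.int64(247), np.int64(254)), (257, np.int64(248), np.int64(252)), (258, np.int64(249), np.int64(250))]
```

```bash
cat > fit.py <<'E'
from h import *
from scipy.optimize import least_squares
p=shot("side"); ims=[p["color"].astype(float)]
ims+= [manip.camera("side")["color"].astype(float) for _ in range(3)]
m=np.mean(ims,0).astype(np.uint8)
def c(x,y): return np.array([225+x/12-.5,225+y/12-.5])
obs=[c(217,248),c(289,311),c(420,256),c(217,328),c(297,407),c(418,352)]
an=dict(l=c(192,0)[0],r=c(467,0)[0],b=c(0,502)[1],t=c(0,432)[1])
def circ(x,y,z,r): return np.array([px(p,[x+r*np.cos(t),y+r*np.sin(t),z]) for t in np.linspace(0,6.283,120)])
def blk(X,Y,h,a):
    P=[]
    for z in (h+.025,h):
        for k in (5,7,1): # left, front, right (as seen from camera at -y)
            t=a+k*np.pi/4; P.append(px(p,[X+.0212*np.cos(t),Y+.0212*np.sin(t),z]))
    return np.array(P)
def res(q):
    ax,ay,h,X,Y,a=q
    T_=circ(ax,ay,h,.027); B=circ(ax,ay,.012,.027)
    r=[T_[:,0].min()-an["l"],T_[:,0].max()-an["r"],B[:,1].max()-an["b"],T_[:,1].max()-an["t"]]
    return np.r_[r,(blk(X,Y,h,a)-obs).ravel()]
best=None
for a0 in np.linspace(-.8,.8,9):
    s=least_squares(res,[.485,-.072,.03,.485,-.072,a0])
    if best is None or s.cost<best.cost: best=s
print(best.x.round(4),best.cost,best.fun.round(2))
ax,ay,h,X,Y,a=best.x
for z in (h+.025,h+.027,h+.029,h+.031): print("gap",z-h-.025,"low edge v",circ(ax,ay,z,.01)[:,1].max().round(2),"u",px(p,[ax,ay,z])[0].round(2))
print("seen",c(318,263))
S=14;o=m[225:270,225:280,::-1]; o=cv2.resize(o,None,fx=S,fy=S,interpolation=cv2.INTER_CUBIC)
f=lambda P:(((np.array(P)-225+.5)*S).astype(np.int32))
for C,col in ((circ(ax,ay,h,.027),(255,0,0)),(circ(ax,ay,.012,.027),(255,0,0)),(circ(ax,ay,h+.025,.01),(0,0,255))): cv2.polylines(o,[f(C)],True,col,1)
P=f(blk(X,Y,h,a)); cv2.polylines(o,[P[[0,1,2,5,4,3]]],True,(255,255,255),1); cv2.line(o,tuple(map(int,P[1])),tuple(map(int,P[4])),(255,255,255),1)
cv2.imwrite("pics/f1.png",o[:600])
E
python3 fit.py
```

```text
[ 0.488  -0.0702  0.0293  0.4861 -0.0699 -0.9792] 1.251743062024694 [ 0.13 -0.13 -0.11  0.12 -0.66 -1.12  0.11  0.19  0.04 -0.1  -0.04  0.4
 -0.02  0.45  0.57  0.1 ]
gap 0.0 low edge v 247.63 u 251.49
gap 0.0020000000000000018 low edge v 246.96 u 251.45
gap 0.0040000000000000036 low edge v 246.29 u 251.41
gap 0.005999999999999998 low edge v 245.62 u 251.37
seen [251.         246.41666667]
```

View pics/f1.png

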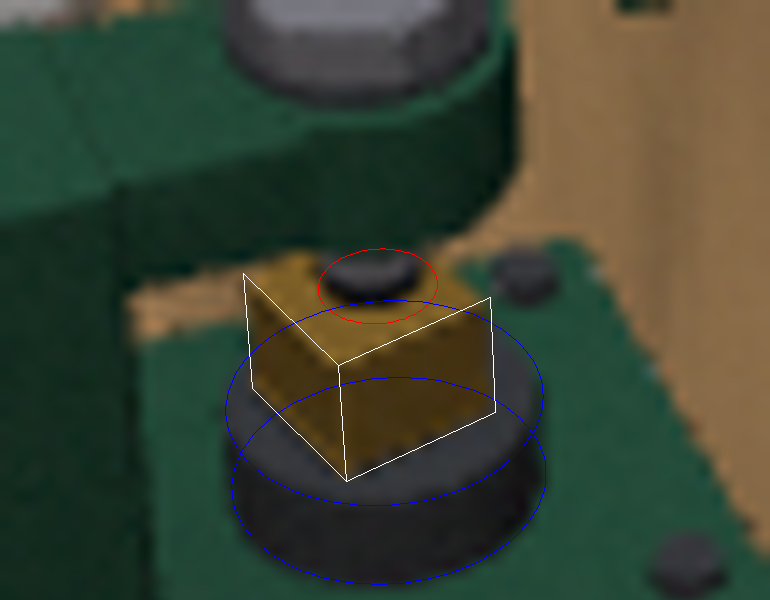

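The overlay shows the foot's lower edge (about 365,303) above where the red touching circle would put it (324). That hints at a gap, which contradicts the torque. To decide, I'll re-grip the knob at a tool yaw where the baseline was free, and read the torque there.

Emit:
move_arm(plan=[0,0,-0.17,-0.02,0,0,0.08,0,0,-0.34,-0.044,0,0,0.08,0,0,-0.51,-0.066,0,0,0.08,0,0,-0.68,-0.088,0.001,0,0.08,0,0,-0.85,-0.088,0.001,0,0.08,0,0,-1.02,-0.088,0.001,0,0.08,0,0,-1.19,-0.088,0.001,0,0.08,0,0,-1.36,-0.088,0.001,0,0.08,0,0,-1.53,-0.088,0.001,0,0.08,0,0,-1.68,-0.088,0.001,0.02,0.08,0,0,-1.68,-0.088,0.001,0.067,0.08,0,0,-1.68,-0.088,0.001,0.067,0.08])

```text
clock: 27.15
position: [0.484, -0.0715, 0.3085]
ee_rot: [0.262, 0.965, -0.0, -0.003]
ft_force: [-0.2, 0.5, 1.6]
grip_width: 0.936
grasp_force: 0.0
```

Emit:
move_arm(plan=[0,0,0,0,0,0,0.03,0,0,0,0,0,0,0.03,0,0,0,0,0,0,0.03,0,0,0,0,0,0,0.03,0,0,0,0,0,0,0.03], squeeze=40)

```text
clock: 27.78
position: [0.4858, -0.0715, 0.3125]
ee_rot: [0.262, 0.965, -0.0, 0.001]
ft_force: [-1.2, -0.2, 6.2]
grip_width: 0.457
grasp_force: 39.5
```

```bash
python3 m.py
```

```text
27.775 q7 1.0008 yaw 2.6115 Mz 0.025 tau7 -0.005 z 0.3125 [-1.21 -0.21  6.16] -0.002
```

Emit:
move_arm(plan=[0,0,0.03,0,0,0.0001,0.03,0,0,0.06,0,0,0.0002,0.03])

```text
clock: 28.02
position: [0.4858, -0.0716, 0.3124]
ee_rot: [0.291, 0.957, -0.0, 0.001]
ft_force: [-1.6, -0.8, 6.5]
grip_width: 0.454
grasp_force: 39.5
```

```bash
python3 m.py
```

```text
28.025 q7 0.9409 yaw 2.5508 Mz 0.168 tau7 0.347 z 0.3124 [-1.61 -0.84  6.47] -0.235
```

Emit:
move_arm(plan=[0,0,0.03,0,0,0.0001,0.03,0,0,0.06,0,0,0.0002,0.03])

```text
clock: 28.28
position: [0.4858, -0.0716, 0.3122]
ee_rot: [0.32, 0.948, -0.0, 0.001]
ft_force: [-1.6, -1.4, 6.8]
grip_width: 0.458
grasp_force: 39.5
```

```bash
python3 m.py
```

```text
28.275 q7 0.8818 yaw 2.4908 Mz 0.165 tau7 0.324 z 0.3122 [-1.56 -1.43  6.76] -0.233
```

Emit:
move_arm(plan=[0,0,0.03,0,0,0.0001,0.03,0,0,0.06,0,0,0.0002,0.03])

```text
clock: 28.52
position: [0.4857, -0.0716, 0.3119]
ee_rot: [0.348, 0.937, -0.0, 0.001]
ft_force: [-2.2, -1.4, 6.4]
grip_width: 0.46
grasp_force: 39.5
```

```bash
python3 m.py
```

```text
28.525 q7 0.8227 yaw 2.4307 Mz 0.184 tau7 0.309 z 0.3119 [-2.2  -1.35  6.38] -0.235
```

Emit:
move_arm(plan=[0,0,0.03,0,0,0.0001,0.03,0,0,0.06,0,0,0.0003,0.03])

```text
clock: 28.78
position: [0.4858, -0.0717, 0.3117]
ee_rot: [0.376, 0.927, -0.0, 0.001]
ft_force: [-1.6, -1.9, 7.5]
grip_width: 0.456
grasp_force: 39.6
```

```bash
python3 m.py
```

```text
28.775 q7 0.7636 yaw 2.3707 Mz 0.179 tau7 0.301 z 0.3117 [-1.6  -1.89  7.53] -0.234
```

Contact is confirmed: at a tool yaw that was free before (Mz 0.08, tau 0.43), it now reads 0.18 and 0.30. I'll back off to a load of about 12 N.

Emit:
move_arm(plan=[0,0,-0.06,0,0,-0.0002,0.03,0,0,-0.12,0,0,-0.0005,0.03,0,0,-0.18,0,0,-0.0007,0.03,0,0,-0.24,0,0,-0.0009,0.03,0,0,-0.3,0,0,-0.0011,0.03,0,0,-0.36,0,0,-0.0014,0.03,0,0,-0.4,0,0,-0.0015,0.03,0,0,-0.4,0,0,-0.0015,0.03])

```text
clock: 29.78
position: [0.4858, -0.0715, 0.3131]
ee_rot: [0.184, 0.983, -0.0, 0.001]
ft_force: [-0.4, -0.2, 5.4]
grip_width: 0.455
grasp_force: 39.6
```

Emit:
move_arm(plan=[0,0,0.03,0,0,0.0001,0.03,0,0,0.06,0,0,0.0002,0.03])

```text
clock: 30.02
position: [0.4858, -0.0715, 0.3129]
ee_rot: [0.214, 0.977, -0.0, 0.001]
ft_force: [-0.4, -1.3, 6.1]
grip_width: 0.455
grasp_force: 39.6
```

```bash
python3 m.py
```

```text
30.025 q7 1.0984 yaw 2.7108 Mz 0.129 tau7 0.385 z 0.3129 [-0.38 -1.34  6.13] -0.234
```

Emit:
move_arm(plan=[0,0,0,0,0,0,0.08,0,0,0,0,0,0,0.08,0,0,0,0,0,0,0.08,0,0,0,0,0,0,0.08,0,0,0,0,0,-0.03,0.08,0,0,0,0,0,-0.066,0.08,0,0,0.16,-0.005,0.02,-0.066,0.06,0,0,0.34,-0.01,0.045,-0.066,0.04,0,0,0.52,-0.018,0.07,-0.066,0.04,0,0,0.7,-0.018,0.085,-0.066,0.04,0,0,0.88,-0.018,0.085,-0.066,0.04,0,0,1.06,-0.018,0.085,-0.066,0.04])

```text
clock: 31.52
position: [0.537, -0.0014, 0.377]
ee_rot: [0.68, 0.733, -0.0, -0.0]
ft_force: [-0.0, 0.5, 0.2]
grip_width: 0.464
grasp_force: 0.0
```

Emit:
move_arm(plan=[0,0,0.18,0,0,0,0.04,0,0,0.36,0,0,0,0.04,0,0,0.54,0,0,0,0.04,0,0,0.72,0,0,0,0.04,0,0,0.72,0,0,0,0.04,0,0,0.72,0,0,0,0.04])

```text
clock: 32.28
position: [0.537, -0.0016, 0.3772]
ee_rot: [0.892, 0.451, -0.0, 0.0]
ft_force: [0.3, 0.1, -0.7]
grip_width: 0.472
grasp_force: 0.0
```

```bash
python3 b.py wrist,wrist
```

```text
32.275 [ 0.4195  0.2021 -0.5632  1.7084  0.1127  1.2635 -0.8036] [ 0.537  -0.0016  0.3772] yaw 0.93601485323165 zax [-0.0001 -0.0001 -1.    ] 0.47154286407531404 F [ 0.284   0.1033 -0.6569] M [ 0.0283 -0.0026  0.0105]
wrist nut_handle 0.8 [ 0.5398 -0.0019  0.1554] [281. 231.]
wrist knob_grip 0.86 [ 0.4825 -0.0774  0.1581] [279. 364.]
wrist stand 0.63 [ 0.4849 -0.0743  0.    ] [279. 253.]
wrist nut_handle 0.66 [ 0.5364 -0.0037  0.154 ] [278. 236.]
wrist knob_grip 0.95 [ 0.4827 -0.077   0.1559] [279. 361.]
wrist stand 0.86 [ 0.4843 -0.0715  0.    ] [277. 251.]
```

Emit:
move_arm(plan=[0,0,0,0,0,0.04,0.04,0,0,0,0,0,0.079,0.04,0,0,0,0,0,0.079,0.04,0,0,0,0,0,0.079,0.026,0,0,0,0,0,0.079,0.026])

```text
clock: 33.3
position: [0.5376, -0.0016, 0.3]
ee_rot: [0.893, 0.449, 0.001, 0.001]
ft_force: [0.4, 0.2, 0.6]
grip_width: 0.307
grasp_force: 0.0
```

```bash
python3 m.py
```

```text
33.3 q7 -0.8452 yaw 0.9318 Mz -0.005 tau7 0.009 z 0.3000 [0.42 0.19 0.64] -0.001
```

Emit:
move_arm(plan=[0,0,0.085,0,0.0075,0,0.026,0,0,0.17,-0.001,0.015,0,0.026,0,0,0.255,-0.003,0.022,0,0.026,0,0,0.34,-0.005,0.0295,0,0.026,0,0,0.425,-0.008,0.0365,0,0.026,0,0,0.51,-0.011,0.043,0,0.026,0,0,0.595,-0.015,0.0495,0,0.026,0,0,0.68,-0.0195,0.0555,0,0.026,0,0,0.765,-0.0245,0.061,0,0.026,0,0,0.85,-0.03,0.066,0,0.026])

```text
clock: 34.55
position: [0.5722, -0.0622, 0.2995]
ee_rot: [0.999, 0.041, 0.0, -0.002]
ft_force: [-3.4, 12.0, 2.4]
grip_width: 0.307
grasp_force: 6.1
```

```bash
cat > n.py <<'E'
from h import *
import sys
A=np.array([.485,-.072]); L=[]
k=int(sys.argv[1]) if len(sys.argv)>1 else 1
for i in range(k):
    o=manip.get_obs(); t=T(); d=o["position"][:2]-A; yaw=np.arctan2(t[1,0],t[0,0])
    f=o["ft_force"]; L.append([f[:2]@[-np.sin(yaw),np.cos(yaw)],f[:2]@[np.cos(yaw),np.sin(yaw)],f[2]])
    if i<k-1: manip.camera("wrist")
print("clk %.3f q7 %.3f pos"%(o["clock"],o["joint_pos"][6]),o["position"].round(4),"ang %.3f r %.4f yaw %.3f"%(np.arctan2(d[1],d[0]),np.hypot(*d),yaw),"Ftan,Frad,Fz",np.mean(L,0).round(2),np.array(L)[:,0].round(1))
E
python3 n.py 4
```

```text
clk 34.700 q7 -1.559 pos [ 0.5723 -0.0631  0.2995] ang 0.102 r 0.0878 yaw 0.083 Ftan,Frad,Fz [ 9.39 -1.82  1.57] [12.3 11.5  6.7  7.1]
```

Emit:
move_arm(plan=[0,0,0.04,0,0.0035,0,0.026,0,0,0.08,0,0.007,0,0.026,0,0,0.12,-0.0005,0.0105,0,0.026,0,0,0.16,-0.001,0.014,0,0.026,0,0,0.2,-0.0015,0.0175,0,0.026,0,0,0.2,-0.0015,0.0175,0,0.026])

```text
clock: 35.45
position: [0.5723, -0.0788, 0.2995]
ee_rot: [0.998, -0.057, 0.0, -0.002]
ft_force: [-1.6, 13.6, 1.1]
grip_width: 0.307
grasp_force: 6.6
```

```bash
python3 n.py 4
```

```text
clk 35.600 q7 -1.718 pos [ 0.5723 -0.0787  0.2995] ang -0.077 r 0.0876 yaw -0.114 Ftan,Frad,Fz [13.15 -3.92  1.44] [13.3 12.3 13.5 13.4]
```

Emit:
move_arm(plan=[0,0,0.03,0,0.0025,0,0.026,0,0,0.06,0,0.005,0,0.026,0,0,0.09,-0.0005,0.008,0,0.026,0,0,0.12,-0.0005,0.0105,0,0.026,0,0,0.12,-0.0005,0.0105,0,0.026])

```text
clock: 36.22
position: [0.5709, -0.0883, 0.2995]
ee_rot: [0.993, -0.117, 0.001, -0.003]
ft_force: [-0.1, 16.3, 0.6]
grip_width: 0.306
grasp_force: 7.7
```

```bash
python3 n.py 4
```

```text
clk 36.375 q7 -1.814 pos [ 0.5709 -0.0883  0.2995] ang -0.187 r 0.0874 yaw -0.233 Ftan,Frad,Fz [15.43 -3.77  0.7 ] [15.8 15.2 14.8 16. ]
```

Emit:
move_arm(plan=[0,0,0,0,-0.004,0,0.03,0,0,0,0,-0.006,0,0.04,0,0,0,0,-0.006,0,0.04,0,0,0,0,-0.006,-0.04,0.04,0,0,0,0,-0.006,-0.1,0.04,0,0,0,0,-0.006,-0.14,0.04,0,0,0,0,-0.006,-0.14,0.04])

```text
clock: 37.25
position: [0.5721, -0.0875, 0.4421]
ee_rot: [0.993, -0.119, 0.003, 0.0]
ft_force: [-0.6, 0.5, -0.6]
grip_width: 0.466
grasp_force: 0.0
```

```bash
python3 b.py wrist,side; python3 n.py
python3 - <<'E'
from h import *
p=shot("side"); a=p["color"][180:330,190:370,::-1]; cv2.imwrite("pics/z.png",cv2.resize(a,None,fx=4,fy=4,interpolation=cv2.INTER_CUBIC))
for l in ("setting_block","stop_foot","cup","tape_roll","glue_bottle"):
  for d in manip.tip_of(p,l)[:1]: print(l,round(d["conf"],2),w(p,d["position"]).round(3))
E
```

```text
37.25 [ 0.3561  0.2306 -0.3363  1.5199  0.0778  1.3976 -1.7947] [ 0.5721 -0.0875  0.4421] yaw -0.23895271773950214 zax [ 0.0064 -0.0013 -1.    ] 0.4655853120905139 F [-0.5916  0.5259 -0.6244] M [-0.026   0.0026  0.053 ]
wrist nut_handle 0.7 [ 0.5757 -0.0811  0.1538] [267. 201.]
wrist stand 0.97 [ 0.4847 -0.0691  0.0007] [280. 233.]
side nut_handle 0.89 [ 0.5779 -0.0861  0.15  ] [290. 214.]
side knob_grip 0.63 [ 0.4882 -0.0706  0.1556] [249. 209.]
side stand 0.67 [ 0.4839 -0.0693 -0.0007] [251. 262.]
clk 37.650 q7 -1.795 pos [ 0.5716 -0.0873  0.4374] ang -0.175 r 0.0879 yaw -0.238 Ftan,Frad,Fz [-1.31  0.14 -1.19] [-1.3]
setting_block 0.53 [ 0.485 -0.075  0.032]
stop_foot 0.56 [ 0.486 -0.072  0.055]
cup 0.67 [ 0.405  0.101 -0.003]
glue_bottle 0.65 [ 0.689 -0.227  0.002]
```

View pics/z.png

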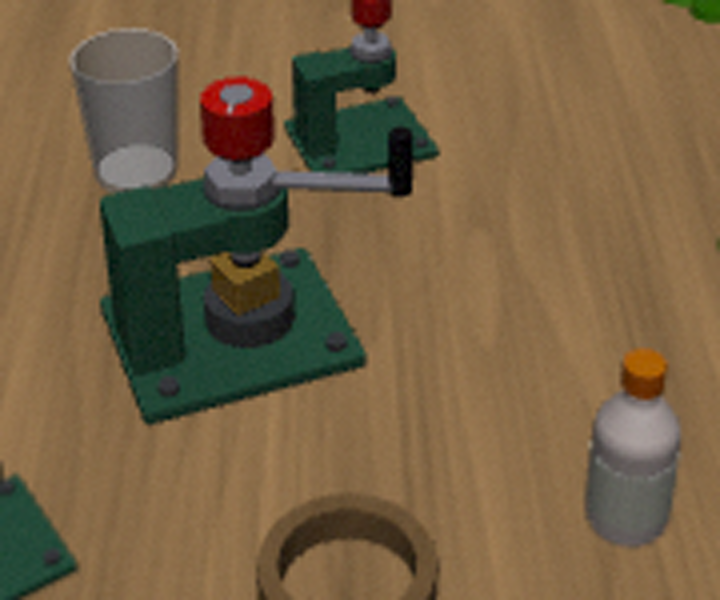

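The block is upright under the foot (about 245,285), the handle is tightened about 0.3 rad past its start, and the bystanders have not moved. The gripper is clear, so I'm handing in.

```bash
python3 -c "
from workcell import manip
print(manip.hand_in())"
```

```text
the job is handed in; nothing more can be done
None
```

I handed the job in at about 38 s: the foot bears on the block with an estimated 12 N, and the nut is tightened with a steady push of about 15.5 N. Both are estimates from the force and torque readings, and `manip.hand_in()` returned no verdict. While I was finding contact, the foot load went up to about 26–33 N before I backed it off.

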